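# Slide the carton into the code reader's corner stop and trigger the reading

### The arm

A 6-joint arm with a two-finger parallel gripper is mounted at the origin on the work surface. World frame = base frame: x ahead of the robot, y to its left, z up, the work surface at z = 0. Lengths are in m, angles in rad, forces in N, time in s.
With the tool pointing down it reaches from about 0.225 to 0.875 m from the base axis. Payload 3.4 kg.
Tool frame: the origin (TCP) lies midway between the tips of the shut fingers; the grasp point (between the pads) lies 19 mm behind it; x points along the fingers, z is the direction in which the jaws open and shut, and the axes are right-handed (so a half turn about x gives the same grasp; the last joint's range is limited). The gripper opens to 85 mm and grips with 20 to 120 N. Pads are 22 mm wide; open, the fingers measure 114 mm over their backs; the gripper's body (76 mm by 85 mm) begins 54 mm behind the grasp point. The pads swing forward as they close: fully open they stand 13 mm farther back than shut.
Start: joints at [1.203, 0.276, 1.505, -0, 1.361, -0.121], TCP at [0.14, 0.558, 0.231] pointing down, gripper open.
Joint ranges: [-2.89, 2.89], [-0.75, 2.08], [0.22, 2.7], [-1.18, 4.32], [0.11, 2.71], [-2.7, 2.7]. Speed limits (rad/s): [2.57, 2.57, 3.14, 3.14, 3.14, 3.14].

### API

Orientations are given as a unit quaternion [w, x, y, z].
In Python, from rig import manip, eyes gives the robot as it stands. The module is installed in compiled form; this text tells all that it offers.
- The arm moves only by the shell command python3 -m crank 'ROWS' [FORCE]. ROWS is JSON, a list of rows, each a list of 7 numbers: the shift along the tool's x, y, z in cm, then the turn, a rotation vector about the tool's x, y, z in degrees, then the finger opening in cm, from 0 to 8.54. A call has 1 to 5 rows; each row is the pose to reach, as a shift and turn from the pose commanded when the call began, along the tool's axes at that moment; what a row does not reach only later rows make up. A row lasts 1/8 s, in which the tool goes at most 62.5 mm and 10.7 degrees, less where a joint would pass 70% of its speed; a pose out of reach is approached as far as the arm can. A call with a gripper value outside its range is refused whole. The fingers move at their own pace and stop on an object; FORCE is the grip in N (left out, the last holds). Time passes only in rows, so rows that repeat a pose let the fingers close. It gives the time, the measured TCP pose, the force and the opening at its end, in the units of the state.
- manip.get_state(): the state, without advancing time (a new reading comes with each control period).
- eyes.get_image(name): name is "side" or "top"; returns a dict with "color" (420x560x3 uint8, blue, green, red), "z_map" (420x560 float32, m along the optical axis (not along the pixel's ray), 0 where there is no reading), "vertical_fov" (degrees; the focal length in pixels is half the picture's height over the tangent of half this angle, whatever the lens; pixels are square), "cx", "cy" (the principal point, pixels), "dist" ([k1, k2, p1, p2, k3] as OpenCV has them; the pictures are not rectified), "eye" and "attitude" of the camera in the world. Camera axes: x right, y up, looking along -z (the intrinsics and any distortion apply to the point x, -y, -z); pixel columns grow to the right and rows downward; lengths in m; the calibration is good to about 2 mm. A picture is of the moment at which its call begins.
- manip.sign_off(): hands the job in, once; it reports no verdict.
The state is a dict: "clock": time; "qpos": joint angles; "qd": joint speeds; "effort": joint torques, N m; "position": TCP position; "ee_rot": TCP orientation; "contact_force": force on the tool from outside, world axes, zero at the start; "moment": the same for the moment, N m; "width": finger opening in m.
Only numpy, scipy, OpenCV 4.12 (cv2) and the standard library are available. Lean on these libraries where they do the work, as an engineer would, in place of code of your own. Each camera call takes 0.05 s, during which the arm holds its last target.

### The job

Without picking it up, push the brown transport carton along the desk into the corner of the aluminium stops at the code reader, so that it lies flat on the desk with one side flush against the long back stop and its labelled end flush against the short side stop. Only when it sits there, press the round button on the little grey trigger box all the way down and let it come up again. Leave the carton seated and do not shift or knock over anything else on the desk.

Things in the scene. Friction and masses are not known exactly. Their poses are not given: they have to be found in the camera images.
- station: Code-reading station, fixed to the desk: two upright aluminium strips in an L, 35 mm tall, 4 mm thick. Origin: their inside corner at desk level, z up. Back stop: inner face in the plane x = 0, from the corner 240 mm to -y. Side stop: inner face y = 0, 140 mm to -x. Feet 26 mm wide outside. Turned at most 0.22 rad from the world axes: back stop far from the robot, side stop at the robot's left.
- place (a point): Where the seated carton's origin belongs: 55 mm to -x and 75 mm to -y of the station's corner, at desk level, on the bare desk; same axes as the station. A thin black tape corner on the desk marks the near right corner of this place.
- reader (a point): White reader head of the station on its grey post, outside the side stop; this point is its middle, 180 mm above the desk. In the station's frame foot and head take up x -115 to -5 mm, y +35 to +125 mm, and are 230 mm tall. Nothing hangs over the carton's place.
- carton: Closed brown cardboard carton, loose, 110 mm (x) by 150 mm (y), 60 mm tall, 0.3 to 0.55 kg, too wide to grip; slides with 2 to 7 N. Origin: centre of its underside, z up. White bar-code label on top at its +y end, which points to the side stop at the start, within 0.35 rad of the station's axes. It starts 35 to 80 mm to -x and 35 to 90 mm to -y of its seated place.
- trigger_top (a point): Centre of the top of the black round push-button (36 mm diameter) on the grey trigger box. The box is fixed, 80 x 80 mm, 46 mm tall; the button's top stands 62 mm above the desk when released. It is pressed straight down. The box stands at the robot's left or right, nearer than the station.
- trigger (a joint): Travel of the push-button in m: 0 released, 0.006 fully down; a spring pushes it back, about 1.5 N to start and 5 N fully down.
- jar: White plastic tablet jar with a screw cap, 50 mm diameter, 86 mm tall, standing; a bystander. Origin: centre of its underside, z up.
- pack: Small white medicine pack lying flat, 45 x 90 x 22 mm (x, y, z); a bystander. Origin: centre of its underside, z up.
- stamp: Self-inking office stamp, black, 40 x 62 mm, 73 mm tall; a bystander. Origin: centre of its underside, z up.
- stapler: Black desk stapler, 140 mm long (its x axis), 36 mm wide, about 62 mm tall; a bystander. Origin: centre of its underside, z up.
- clip_bowl: Wooden bowl with paper clips, 112 mm across, 42 mm tall; a bystander. Origin: centre of its underside, z up.
Not all that is in view belongs to the job. Leave any pink or red look-alike of the part that bears trigger_top alone.

How it is judged:
By the outcome, as a careful person would: the job done as asked, in the order asked, and still so for the second after the job is handed in, with the robot touching nothing.
It also fails if it takes over 59 s, if anything falls off the work surface, if the arm or the gripper's body presses on something with over 40 N, if the wrist force passes 120 N, or if a joint passes its speed limit or range.

## Working session

There is one attempt and no reset: what is moved stays moved. The work goes in short steps, Python scripts to look and compute and a shell command to move; the robot and the scene stay as the last step left them, time stands still between calls to the robot, and variables do not carry over. Pictures are saved under pics/ and viewed, and the job is handed in when it is done.

```bash
mkdir -p pics
cat > h.py <<'E'
import numpy as np, cv2, pickle
from scipy.spatial.transform import Rotation as R
def rot(q): return R.from_quat([q[1],q[2],q[3],q[0]]).as_matrix()
def K(im):
    f=210/np.tan(np.radians(im['vertical_fov'])/2)
    return np.array([[f,0,im['cx']],[0,f,im['cy']],[0,0,1.]])
def att(im):
    a=np.array(im['attitude'],float)
    return a if a.shape==(3,3) else rot(a)
def ray(im,px):
    p=cv2.undistortPoints(np.array(px,float).reshape(-1,1,2),K(im),np.array(im['dist'],float)).reshape(-1,2)
    d=np.c_[p[:,0],-p[:,1],-np.ones(len(p))]
    return np.array(im['eye'],float), d@att(im).T
def onplane(im,px,z):
    e,d=ray(im,px); return e+d*((z-e[2])/d[:,2])[:,None]
def proj(im,P):
    c=(np.array(P,float).reshape(-1,3)-im['eye'])@att(im)
    c=c*[1,-1,-1]
    return cv2.projectPoints(c,np.zeros(3),np.zeros(3),K(im),np.array(im['dist'],float))[0].reshape(-1,2)
def cloud(im):
    v,u=np.mgrid[0:420,0:560]; px=np.c_[u.ravel(),v.ravel()]
    e,d=ray(im,px); P=e+d*im['z_map'].ravel()[:,None]
    P[im['z_map'].ravel()==0]=np.nan
    return P.reshape(420,560,3)
def grab(tag):
    from rig import eyes
    o={}
    for n in('side','top'):
        o[n]=eyes.get_image(n); cv2.imwrite(f'pics/{tag}_{n}.png',o[n]['color'])
    pickle.dump(o,open(f'{tag}.pkl','wb')); return o
def load(tag): return pickle.load(open(f'{tag}.pkl','rb'))
E
python3 - <<'E'
from h import *
from rig import manip
print(manip.get_state())
o=grab('a')
for n in o: print(n,{k:v for k,v in o[n].items() if k not in('color','z_map')}, (o[n]['z_map']>0).mean())
E
```

```text
{'clock': 0.0, 'qpos': array([ 1.20302632e+00,  2.76596293e-01,  1.50614642e+00, -1.83171491e-05,
        1.36067572e+00, -1.21004173e-01]), 'qd': array([-0.00052798,  0.001123  ,  0.00035623,  0.00025846,  0.00138871,
       -0.00105002]), 'effort': array([ 1.98696442e-03, -4.16767430e+01, -2.45810258e+01,  2.65678746e-04,
        1.09798802e-02,  3.20701486e-05]), 'position': array([0.14027763, 0.55708259, 0.23043366]), 'ee_rot': array([ 0.55718291, -0.4350027 ,  0.55828304,  0.43432696]), 'contact_force': array([-0.67491577,  0.04942971,  0.56195495]), 'moment': array([-0.02209303, -0.00295241,  0.03141595]), 'width': 0.08513544825831}
side {'vertical_fov': 57.354270686245734, 'cx': 281.14337670554403, 'cy': 207.95173753147103, 'dist': array([0.00885415, 0.        , 0.        , 0.        , 0.        ]), 'eye': array([ 0.5013263 , -0.67507321,  0.81133011]), 'attitude': array([ 9.24573360e-01,  3.80763620e-01, -3.84653627e-04, -1.35284862e-02])} 0.9959438775510204
top {'vertical_fov': 55.015951840787864, 'cx': 275.30725535520065, 'cy': 210.87285655610162, 'dist': array([-0.05750593,  0.        ,  0.        ,  0.        ,  0.        ]), 'eye': array([ 0.28494227, -0.02358147,  1.37777367]), 'attitude': array([ 0.71151621,  0.06116243, -0.06772963, -0.69671841])} 0.9960246598639456
```

View pics/a_top.png

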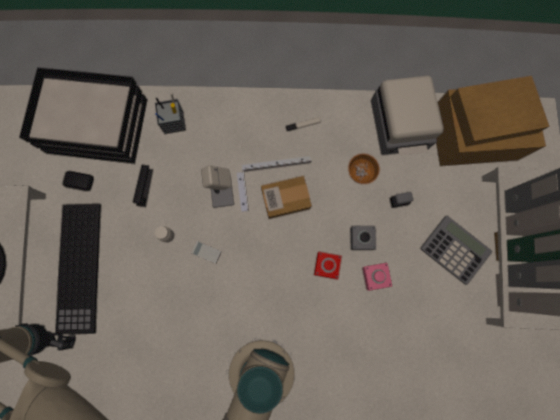

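View pics/a_side.png

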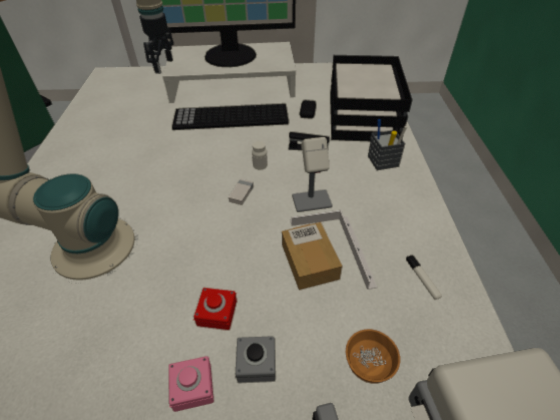

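Candidates for the button box in the top view: grey box with black button (364,238), red box (328,265) and pink box (378,276). By the description it is the grey one. The carton is at (286,197), and the stops run (245-310,163) and (242,170-210). Next I'll take a close crop and measure.

Run:
```python
from h import *
o=load('a')
t=cv2.resize(o['top']['color'][140:290,195:395],None,fx=4,fy=4,interpolation=cv2.INTER_CUBIC)
cv2.imwrite('pics/a_crop.png',t)
s=cv2.resize(o['side']['color'][120:400,170:450],None,fx=2.1,fy=2.1,interpolation=cv2.INTER_CUBIC)
cv2.imwrite('pics/a_crop2.png',s)
for n in o:
    im=o[n];P=cloud(im);hsv=cv2.cvtColor(im['color'],cv2.COLOR_BGR2HSV)
    # carton top points
    m=(abs(P[...,2]-.06)<.006)&(P[...,0]>.4)&(P[...,0]<.75)&(P[...,1]>-.2)&(P[...,1]<.15)
    k,l,st,c=cv2.connectedComponentsWithStats(m.astype(np.uint8))
    i=1+np.argmax(st[1:,4]); q=P[l==i]
    print(n,'carton',len(q),np.median(q,0),cv2.minAreaRect((q[:,:2]*1000).astype(np.float32)))
    # trigger
    m=(P[...,2]>.035)&(P[...,2]<.07)&(P[...,0]>.25)&(P[...,0]<.5)&(P[...,1]>-.5)&(P[...,1]<0)&(hsv[...,1]<60)
    k,l,st,c=cv2.connectedComponentsWithStats(m.astype(np.uint8))
    for i in range(1,k):
        if st[i,4]>60:
            q=P[l==i];print('trig',st[i],c[i],np.median(q,0),cv2.minAreaRect((q[:,:2]*1000).astype(np.float32)));b=q[q[:,2]>.057];print(b.mean(0),np.median(b[:,2]),len(b))
    # heights of the desk
    print('desk',np.nanmedian(P[(P[...,0]>.3)&(P[...,0]<.6)&(abs(P[...,1])<.3)][:,2]))
```

```text
side carton 2162 [ 0.58301604 -0.07761212  0.06070561] ((583.2810668945312, -69.61735534667969), (110.72623443603516, 155.35125732421875), 14.786927223205566)
trig [205 296  20  16  77] [215.19480519 306.51948052] [ 0.360506   -0.2263726   0.04867228] ((357.41204833984375, -219.41275024414062), (44.216033935546875, 30.309125900268555), 20.602832794189453)
[nan nan nan] nan 0
trig [ 236  336   40   42 1538] [255.4603381 356.6449935] [ 0.45040856 -0.34160978  0.0454193 ] ((450.07513427734375, -334.3119201660156), (80.29299926757812, 80.1353759765625), 0.7180491089820862)
[ 0.4501649  -0.33478885  0.06060273] 0.060684863590676486 238
trig [177 367  24  24 156] [190.24358974 381.78846154] [ 0.33033228 -0.38943432  0.04913888] ((323.4522399902344, -381.4518127441406), (45.783470153808594, 37.47739028930664), 36.32465362548828)
[ 0.30597971 -0.38746305  0.05943306] 0.05816400788107051 4
desk 0.0004705869101939708
top carton 1350 [ 0.58189375 -0.06995021  0.06158833] ((582.388427734375, -68.3749008178711), (111.11566162109375, 151.2652587890625), 15.170178413391113)
trig [352 225  24  25 577] [363.33968804 237.04506066] [ 0.44723454 -0.32718922  0.0478897 ] ((449.6036682128906, -330.5318908691406), (81.48416137695312, 78.38240814208984), 0.6473571062088013)
[ 0.44898748 -0.32983276  0.06261498] 0.0625363862520536 85
desk 0.002198471934947488<stdin>:19: RuntimeWarning: Mean of empty slice.
  ret = um.true_divide(
  return _methods._mean(a, axis=axis, dtype=dtype,
  ret = ret.dtype.type(ret / rcount)
```

View pics/a_crop.png

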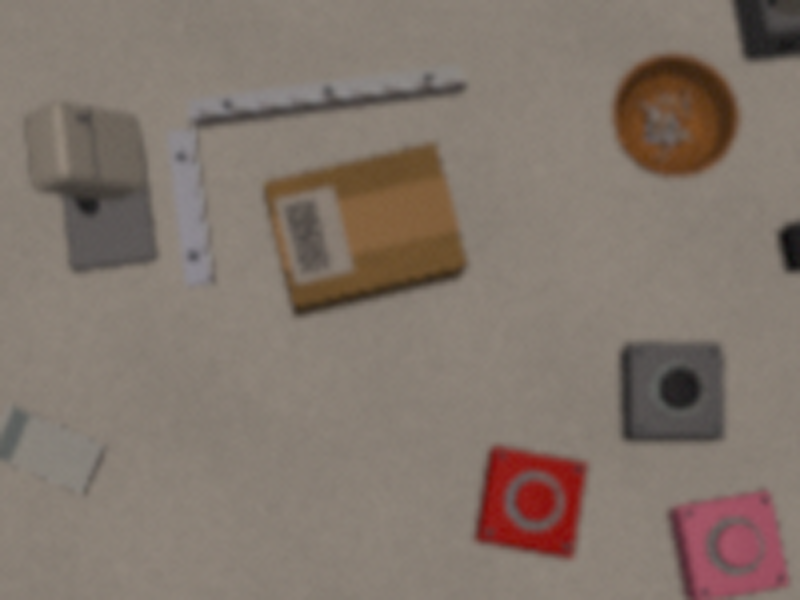

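View pics/a_crop2.png

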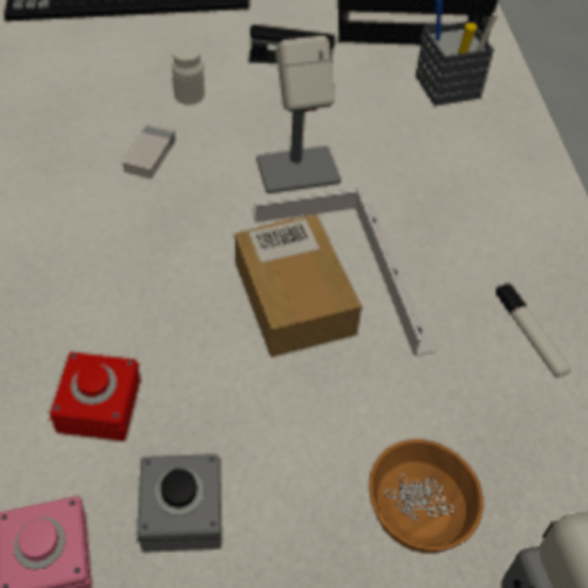

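Run:
```python
from h import *
o=load('a')
for n in o:
    im=o[n];P=cloud(im); hsv=cv2.cvtColor(im['color'],cv2.COLOR_BGR2HSV)
    for nm,lo,hi in(('face',.010,.028),('top',.032,.042)):
        m=(P[...,2]>lo)&(P[...,2]<hi)&(P[...,0]>.5)&(P[...,0]<.72)&(P[...,1]>-.2)&(P[...,1]<.08)&(hsv[...,1]<70)
        q=P[m][:,:2]
        # carton frame excluded by sat; split by L lines
        for lab,sel in(('back',q[(q[:,0]>.62)&(q[:,1]<.04)]),('side',q[(q[:,1]>.02)&(q[:,0]<.635)])):
            if len(sel)<8: print(n,nm,lab,len(sel));continue
            vx,vy,x,y=cv2.fitLine((sel*1000).astype(np.float32),cv2.DIST_HUBER,0,.01,.01).ravel()
            print(n,nm,lab,len(sel),'c',x,y,'dir',np.degrees(np.arctan2(vy,vx)), 'ext',sel.min(0),sel.max(0))
```

```text
side face back 172 c 702.7558 -68.145836 dir -81.140205 ext [ 0.6530649  -0.15879638] [0.71961921 0.03885862]
side face side 140 c 588.67096 65.61365 dir 8.990067 ext [0.54276915 0.05611987] [0.6342718  0.07434815]
side top back 115 c 703.543 -65.42166 dir -81.13556 ext [ 0.6532263  -0.15737402] [0.71957917 0.03945844]
side top side 57 c 584.6059 65.7299 dir 9.332154 ext [0.54271295 0.05792775] [0.633118  0.0769491]
top face back 90 c 700.8672 -57.04309 dir -81.09037 ext [ 0.64281919 -0.19880557] [0.71743965 0.03749554]
top face side 11 c 580.1469 66.01725 dir 8.029665 ext [0.54110796 0.03488562] [0.63240595 0.07959887]
top top back 77 c 702.52716 -60.725372 dir -81.24862 ext [ 0.68517245 -0.1543139 ] [0.71966675 0.03982255]
top top side 33 c 588.8573 68.430084 dir 9.123813 ext [0.54016636 0.05891587] [0.63394821 0.0756722 ]
```

```bash
cat >> h.py <<'E'
C=np.array([.680,.080]); YAW=np.radians(8.9)
RS=np.array([[np.cos(YAW),-np.sin(YAW)],[np.sin(YAW),np.cos(YAW)]])
def S(x,y): return C+RS@np.array([x,y])/1000
def toS(p): return RS.T@(np.array(p)[:2]-C)*1000
def plan(xy,z,jaw):
    """jaw: world angle deg of jaw axis; prints shift cm, rotvec deg in tool axes"""
    from rig import manip
    s=manip.get_state(); Rm=rot(s['ee_rot'])
    best=None
    for a in(jaw,jaw+180):
        a=np.radians(a); zx=np.array([np.cos(a),np.sin(a),0]); x=np.array([0,0,-1.])
        T=np.c_[x,np.cross(zx,x),zx]
        rv=np.degrees(R.from_matrix(Rm.T@T).as_rotvec())
        if best is None or np.linalg.norm(rv)<np.linalg.norm(best): best=rv
    d=Rm.T@(np.r_[xy,z]-s['position'])*100
    print('shift cm',d.round(2),'rot',best.round(1),'| pos',s['position'].round(4),'S',toS(s['position']).round(1),'F',s['contact_force'].round(1),'t',round(s['clock'],2),'w',s['width'].round(3),'q',s['qpos'].round(2))
E
python3 - <<'E'
from h import *
plan(S(-205,-132),.13,98.9)
E
```

```text
Traceback (most recent call last):
  File "h.py", line 47, in plan
    print('shift cm',d.round(2),'rot',best.round(1),'| pos',s['position'].round(4),'S',toS(s['position']).round(1),'F',s['contact_force'].round(1),'t',round(s['clock'],2),'w',s['width'].round(3),'q',s['qpos'].round(2))
                                                                                                                                                                               ^^^^^^^^^^^^^^^^
AttributeError: 'float' object has no attribute 'round'
```

```bash
sed -i "s/s\['width'\].round(3)/round(s['width'],3)/" h.py
python3 - <<'E'
from h import *
plan(S(-205,-132),.13,98.9)
plan(S(-205,-132),.231,98.9)
E
```

```text
shift cm [ 10.13 -50.3  -53.24] rot [-23.   -0.1  -0. ] | pos [0.1403 0.5571 0.2305] S [-459.4  554.9] F [-1.   0.3 -0.1] t 0.1 w 0.085 q [ 1.2   0.28  1.51  0.    1.36 -0.12]
shift cm [ 3.000e-02 -5.029e+01 -5.325e+01] rot [-23.   -0.1  -0. ] | pos [0.1403 0.5571 0.2305] S [-459.4  554.9] F [-1.   0.3 -0.1] t 0.1 w 0.085 q [ 1.2   0.28  1.51  0.    1.36 -0.12]
```

```bash
python3 -m crank '[[0,-5,-5.3,-4,0,0,8],[0,-10,-10.6,-8,0,0,8],[0,-14.5,-15.4,-12,0,0,8],[0,-18.5,-19.6,-16,0,0,8],[0,-22.5,-23.8,-20,0,0,8]]'
python3 - <<'E'
from h import *
plan(S(-205,-132),.13,98.9)
E
```

```text
clock: 0.72
position: [0.2936, 0.2831, 0.2312]
ee_rot: [-0.473, 0.526, -0.473, -0.526]
contact_force: [1.0, -0.6, 0.5]
width: 0.0798
shift cm [ 10.12 -16.47 -38.47] rot [-2.9 -0.   0. ] | pos [0.2936 0.2831 0.2312] S [-350.3  260.4] F [ 1.  -0.6  0.5] t 0.72 w 0.08 q [ 0.6   0.02  1.82 -0.    1.3  -1.08]
```

```bash
python3 -m crank '[[0,-2.1,-5,-1,0,0,8],[0,-4.2,-10,-2,0,0,8],[0,-6.5,-15,-2.9,0,0,8],[0,-8.6,-20,-2.9,0,0,8],[0,-10.7,-25,-2.9,0,0,8]]'; python3 -m crank '[[2,-2,-4.7,0,0,0,8],[5,-4,-9.3,0,0,0,8],[8,-5.8,-13.5,0,0,0,8],[10,-5.8,-13.5,0,0,0,8]]'
python3 - <<'E'
from h import *
plan(S(-205,-132),.012,98.9)
E
```

```text
clock: 1.35
position: [0.4255, 0.0455, 0.2311]
ee_rot: [0.461, -0.537, 0.46, 0.537]
contact_force: [0.6, 0.8, -0.5]
width: 0.0798
clock: 1.85
position: [0.5043, -0.0803, 0.1294]
ee_rot: [0.461, -0.536, 0.462, 0.536]
contact_force: [-0.2, 0.7, -0.5]
width: 0.0802
shift cm [11.74  0.66 -0.08] rot [-0.3 -0.  -0. ] | pos [ 0.5043 -0.0803  0.1294] S [-198.4 -131.2] F [-0.2  0.7 -0.5] t 1.85 w 0.08 q [-0.29  0.26  1.8  -0.    1.08 -2.01]
```

```bash
python3 -m crank '[[4,0.7,0,0,0,0,8],[8,0.7,0,0,0,0,8],[10.5,0.7,0,0,0,0,8],[11.6,0.7,0,0,0,0,8],[11.6,0.7,0,0,0,0,8]]'
python3 - <<'E'
from h import *
plan(S(-133,-132),.012,98.9)
o=grab('b')
s=cv2.resize(o['side']['color'][150:330,200:440],None,fx=3.2,fy=3.2,interpolation=cv2.INTER_CUBIC)
cv2.imwrite('pics/b_crop.png',s)
E
```

```text
clock: 2.48
position: [0.4958, -0.0784, 0.0149]
ee_rot: [0.46, -0.536, 0.461, 0.537]
contact_force: [1.1, -0.1, 0.4]
width: 0.0801
shift cm [ 0.28 -7.35 -0.38] rot [-0.1  0.  -0.1] | pos [ 0.4958 -0.0784  0.0149] S [-206.5 -128. ] F [ 1.1 -0.1  0.4] t 2.48 w 0.08 q [-0.3   0.39  1.96  0.    0.79 -2.02]
```

View pics/b_crop.png

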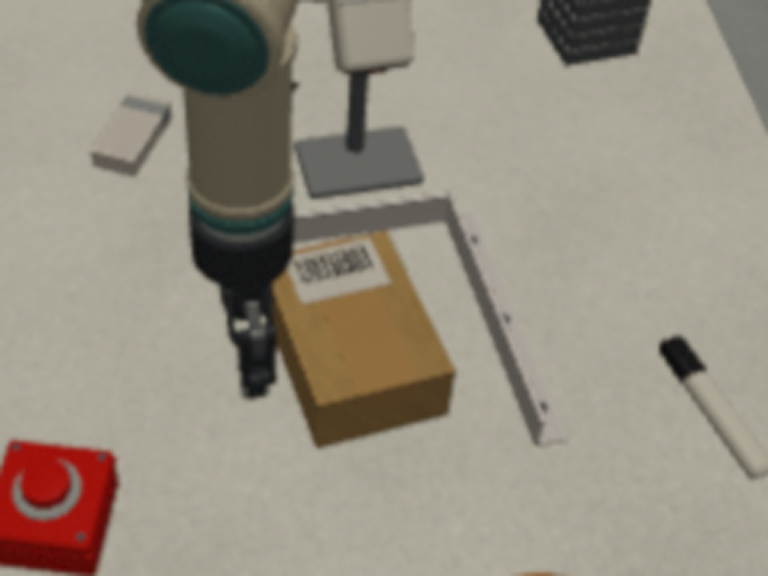

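```bash
python3 -m crank '[[0,-1,-0.3,0,0,0,8],[0,-1.7,-0.3,0,0,0,8],[0,-2.4,-0.3,0,0,0,8],[0,-3.1,-0.3,0,0,0,8],[0,-3.8,-0.3,0,0,0,8]]';python3 -m crank '[[0,-0.7,0,0,0,0,8],[0,-1.4,0,0,0,0,8],[0,-2.1,0,0,0,0,8],[0,-2.8,0,0,0,0,8],[0,-3.2,0,0,0,0,8]]'
python3 - <<'E'
from h import *
plan(S(-126,-132),.012,98.9)
o=grab('c')
s=cv2.resize(o['side']['color'][150:330,200:440],None,fx=3.2,fy=3.2,interpolation=cv2.INTER_CUBIC)
cv2.imwrite('pics/c_crop.png',s)
for n in o:
    P=cloud(o[n]);hsv=cv2.cvtColor(o[n]['color'],cv2.COLOR_BGR2HSV)
    m=(abs(P[...,2]-.06)<.006)&(hsv[...,1]>90)&(P[...,0]>.4)&(P[...,0]<.75)&(P[...,1]>-.2)&(P[...,1]<.15)
    q=P[m]; print(n,len(q),cv2.minAreaRect((q[:,:2]*1000).astype(np.float32)))
E
```

```text
clock: 3.2
position: [0.532, -0.0749, 0.0152]
ee_rot: [0.459, -0.535, 0.461, 0.538]
contact_force: [-4.2, -0.8, 1.9]
width: 0.08
clock: 3.82
position: [0.5664, -0.0708, 0.0152]
ee_rot: [-0.46, 0.537, -0.46, -0.537]
contact_force: [-4.7, -0.9, 1.5]
width: 0.0802
shift cm [ 0.32 -0.96 -0.05] rot [-0.1 -0.   0. ] | pos [ 0.5664 -0.0708  0.0152] S [-135.6 -131.5] F [-4.7 -0.9  1.5] t 3.83 w 0.08 q [-0.25  0.47  1.81 -0.    0.87 -1.97]
side 1381 ((633.6475219726562, -68.387939453125), (109.40090942382812, 150.60171508789062), 8.701141357421875)
top 35 ((627.5237426757812, -1.6568965911865234), (101.95419311523438, 17.218679428100586), 17.91154670715332)
```

View pics/c_crop.png

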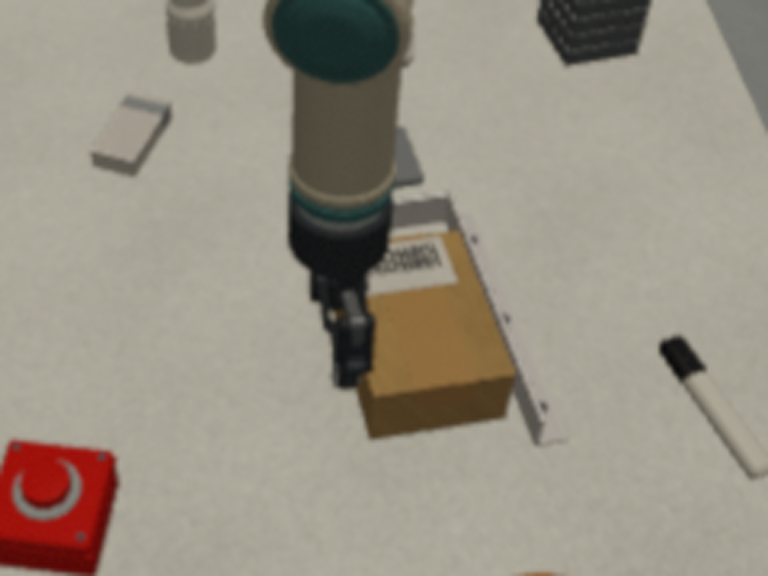

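```bash
python3 -m crank '[[0,-0.5,0,0,0,0,8],[0,-0.9,0,0,0,0,8],[0,-1.2,0,0,0,0,8],[0,-1.2,0,0,0,0,8]]'; python3 -m crank '[[0,0.8,0,0,0,0,8],[0,2,0,0,0,0,8],[-5,4,0,0,0,0,8],[-10,5,0,0,0,0,8],[-11,5,0,0,0,0,8]]'
python3 - <<'E'
from h import *
plan(S(-62,-245),.12,8.9)
E
```

```text
clock: 4.42
position: [0.5782, -0.0689, 0.0153]
ee_rot: [-0.461, 0.537, -0.46, -0.537]
contact_force: [-3.0, 0.8, -0.5]
width: 0.0803
clock: 5.05
position: [0.5293, -0.0773, 0.1289]
ee_rot: [-0.462, 0.539, -0.459, -0.534]
contact_force: [-0.1, -0.2, -0.6]
width: 0.0802
shift cm [  1.   -11.15 -11.25] rot [89.8  0.2  0.4] | pos [ 0.5293 -0.0773  0.1289] S [-173.2 -132.1] F [-0.1 -0.2 -0.6] t 5.05 w 0.08 q [-0.28  0.29  1.75  0.    1.09 -2.  ]
```

```bash
python3 -m crank '[[0,-2,-3,10,0,0,6.4],[0,-4,-6,20,0,0,6.4],[0,-6,-9,30,0,0,6.4],[0,-9,-11.2,40,0,0,6.4],[0,-11.4,-11.2,50,0,0,6.4]]'; python3 -m crank '[[0,0,0,10,0,0,6.4],[0,0,0,20,0,0,6.4],[0,0,0,30,0,0,6.4],[0,0,0,40,0,0,6.4],[0,0,0,40,0,0,6.4]]'
python3 - <<'E'
from h import *
plan(S(-58,-245),.012,8.9)
o=grab('d')
for n in o:
    P=cloud(o[n]);hsv=cv2.cvtColor(o[n]['color'],cv2.COLOR_BGR2HSV)
    m=(abs(P[...,2]-.06)<.006)&(hsv[...,1]>90)&(P[...,0]>.4)&(P[...,0]<.75)&(P[...,1]>-.2)&(P[...,1]<.15)
    q=P[m]; r=cv2.minAreaRect((q[:,:2]*1000).astype(np.float32)); print(n,len(q),r,toS(np.array(r[0])/1000))
E
```

```text
clock: 5.68
position: [0.6587, -0.1718, 0.1239]
ee_rot: [0.645, -0.289, 0.645, 0.289]
contact_force: [-0.4, 0.1, 0.1]
width: 0.0637
clock: 6.3
position: [0.6574, -0.1698, 0.1242]
ee_rot: [0.705, -0.054, 0.705, 0.055]
contact_force: [-0.5, -0.6, -0.7]
width: 0.064
shift cm [11.22 -0.18  0.31] rot [-0.  -0.1 -0. ] | pos [ 0.6574 -0.1698  0.1242] S [ -61.  -243.3] F [-0.5 -0.6 -0.7] t 6.3 w 0.064 q [-0.36  0.5   1.42  0.    1.22 -0.51]
side 988 ((644.907958984375, -66.81037139892578), (108.83072662353516, 151.56515502929688), 8.93820858001709) [ -57.3826174 -139.6136516]
top 383 ((642.52294921875, -62.76820373535156), (106.98585510253906, 147.8690643310547), 8.640654563903809) [ -59.11354601 -135.25116639]
```

View pics/d_top.png

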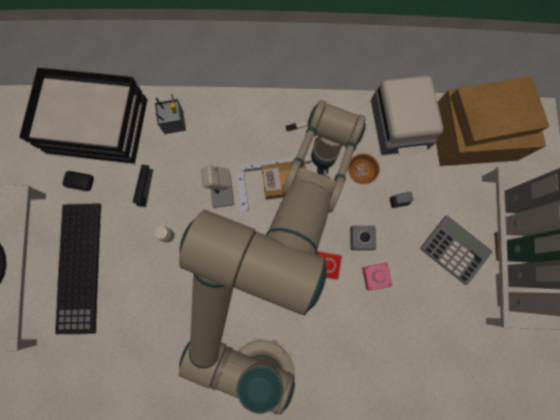

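View pics/d_side.png

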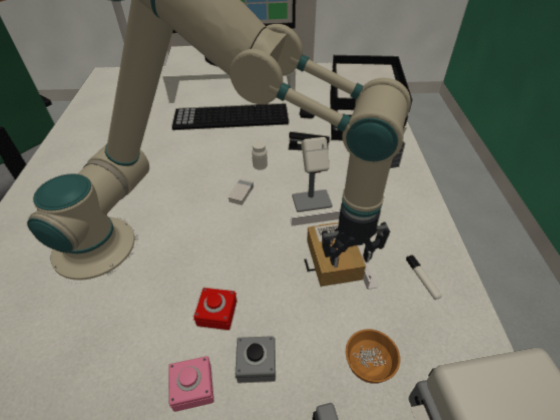

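```bash
python3 -m crank '[[4,0,0.2,0,0,0,6.4],[8,0,0.2,0,0,0,6.4],[10,0,0.2,0,0,0,6.4],[11,0,0.2,0,0,0,6.4],[11,0,0.2,0,0,0,6.4]]'
python3 - <<'E'
from h import *
plan(S(-58,-170),.012,8.9)
E
```

```text
clock: 7.02
position: [0.6597, -0.1696, 0.0148]
ee_rot: [0.705, -0.054, 0.705, 0.054]
contact_force: [-0.5, -0.6, -0.2]
width: 0.0638
shift cm [0.29 7.34 0.06] rot [-0.1 -0.  -0. ] | pos [ 0.6597 -0.1696  0.0148] S [ -58.7 -243.4] F [-0.5 -0.6 -0.2] t 7.03 w 0.064 q [-0.35  0.6   1.54  0.    1.   -0.51]
```

```bash
python3 -m crank '[[0,1,0,0,0,0,6.4],[0,1.8,0,0,0,0,6.4],[0,2.5,0,0,0,0,6.4],[0,3.2,0,0,0,0,6.4],[0,3.9,0,0,0,0,6.4]]';python3 -m crank '[[0,0.7,0,0,0,0,6.4],[0,1.4,0,0,0,0,6.4],[0,2.1,0,0,0,0,6.4],[0,2.8,0,0,0,0,6.4],[0,3.3,0,0,0,0,6.4]]'
python3 - <<'E'
from h import *
plan(S(-58,-162),.012,8.9)
o=grab('e')
for n in o:
    P=cloud(o[n]);hsv=cv2.cvtColor(o[n]['color'],cv2.COLOR_BGR2HSV)
    m=(abs(P[...,2]-.06)<.006)&(hsv[...,1]>90)&(P[...,0]>.4)&(P[...,0]<.75)&(P[...,1]>-.2)&(P[...,1]<.15)
    q=P[m]; r=cv2.minAreaRect((q[:,:2]*1000).astype(np.float32)); print(n,len(q),r,toS(np.array(r[0])/1000))
s=cv2.resize(o['side']['color'][150:330,240:480],None,fx=3.2,fy=3.2,interpolation=cv2.INTER_CUBIC)
cv2.imwrite('pics/e_crop.png',s)
E
```

```text
clock: 7.65
position: [0.655, -0.132, 0.0164]
ee_rot: [0.706, -0.055, 0.704, 0.053]
contact_force: [0.6, -6.6, 3.6]
width: 0.0639
clock: 8.28
position: [0.6499, -0.0994, 0.0164]
ee_rot: [0.706, -0.055, 0.704, 0.053]
contact_force: [0.7, -5.7, 3.6]
width: 0.0639
shift cm [ 0.43  1.06 -0.05] rot [-0.1  0.1  0.2] | pos [ 0.6499 -0.0994  0.0164] S [ -57.5 -172.6] F [ 0.7 -5.7  3.6] t 8.28 w 0.064 q [-0.26  0.57  1.6  -0.    0.97 -0.41]
side 363 ((624.3707885742188, -21.30083465576172), (92.74966430664062, 164.56109619140625), 26.829849243164062) [-70.63171952 -91.47474222]
top 233 ((633.8549194335938, -4.500434875488281), (108.09838104248047, 133.1356658935547), 8.48355484008789) [-58.66258252 -76.34391506]
```

View pics/e_crop.png

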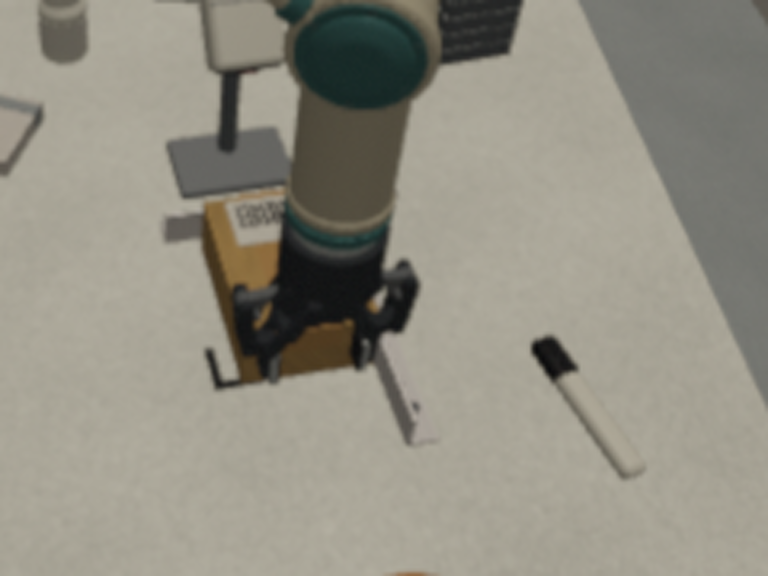

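```bash
python3 -m crank '[[0,0.3,0,0,0,0,6.4],[0,0.6,0,0,0,0,6.4],[0,0.8,0,0,0,0,6.4],[0,0.8,0,0,0,0,6.4]]';python3 -m crank '[[0,0.2,0,0,0,0,6.4],[0,0.3,0,0,0,0,6.4],[0,0.3,0,0,0,0,6.4]]'
python3 - <<'E'
from h import *
plan(S(-58,-162),.012,8.9)
E
```

```text
clock: 8.88
position: [0.6486, -0.0917, 0.0162]
ee_rot: [0.706, -0.055, 0.704, 0.053]
contact_force: [-0.1, -5.7, 4.5]
width: 0.0643
clock: 9.25
position: [0.6482, -0.0889, 0.0163]
ee_rot: [0.706, -0.055, 0.704, 0.053]
contact_force: [0.2, -6.6, 4.8]
width: 0.064
shift cm [ 0.43 -0.   -0.04] rot [-0.1  0.1  0.1] | pos [ 0.6482 -0.0889  0.0163] S [ -57.6 -162. ] F [ 0.2 -6.6  4.8] t 9.25 w 0.064 q [-0.24  0.56  1.61 -0.    0.97 -0.39]
```

```bash
python3 -m crank '[[0,0.2,0,0,0,0,6.4],[0,0.2,0,0,0,0,6.4]]';python3 -m crank '[[0,0.2,0,0,0,0,6.4],[0,0.2,0,0,0,0,6.4]]';python3 -m crank '[[0,0.2,0,0,0,0,6.4],[0,0.2,0,0,0,0,6.4]]'
python3 - <<'E'
from h import *
plan(S(-58,-162),.012,8.9)
E
```

```text
clock: 9.5
position: [0.6485, -0.0884, 0.0163]
ee_rot: [0.706, -0.057, 0.704, 0.053]
contact_force: [1.1, -9.6, 3.2]
width: 0.0638
clock: 9.75
position: [0.6487, -0.0884, 0.0163]
ee_rot: [0.706, -0.058, 0.704, 0.052]
contact_force: [2.7, -16.0, 3.2]
width: 0.0639
clock: 10.0
position: [0.6488, -0.0885, 0.0164]
ee_rot: [0.706, -0.059, 0.703, 0.051]
contact_force: [2.0, -19.5, 1.3]
width: 0.064
shift cm [ 0.44 -0.04 -0.11] rot [0.  0.2 0.7] | pos [ 0.6488 -0.0885  0.0164] S [ -56.9 -161.6] F [  2.  -19.5   1.3] t 10.0 w 0.064 q [-0.24  0.56  1.61 -0.01  0.96 -0.39]
```

```bash
python3 -m crank '[[0,-1,0,0,0,0,6.4],[0,-3,0,0,0,0,7],[-4,-4,0,0,0,0,8],[-9,-4,0,0,0,0,8],[-11,-4,0,0,0,0,8]]'
python3 - <<'E'
from h import *
plan(S(-155,-75),.12,98.9)
E
```

```text
clock: 10.62
position: [0.6538, -0.1217, 0.1282]
ee_rot: [0.706, -0.054, 0.704, 0.054]
contact_force: [0.2, 0.2, -0.7]
width: 0.0802
shift cm [ 0.78 11.99 -9.83] rot [89.8  0.2 -0.2] | pos [ 0.6538 -0.1217  0.1282] S [ -57.1 -195.2] F [ 0.2  0.2 -0.7] t 10.62 w 0.08 q [-0.29  0.47  1.46  0.    1.21 -0.44]
```

```bash
python3 -m crank '[[0,1.5,-5,10,0,0,8],[0,4,-9.8,20,0,0,8],[0,8,-9.8,30,0,0,8],[0,12,-9.8,40,0,0,8],[0,12,-9.8,50,0,0,8]]'; python3 -m crank '[[0,0,0,10,0,0,8],[0,0,0,20,0,0,8],[0,0,0,30,0,0,8],[0,0,0,40,0,0,8],[0,0,0,40,0,0,8]]'
python3 - <<'E'
from h import *
plan(S(-155,-75),.013,98.9)
o=grab('f')
for n in o:
    P=cloud(o[n]);hsv=cv2.cvtColor(o[n]['color'],cv2.COLOR_BGR2HSV)
    m=(abs(P[...,2]-.06)<.006)&(hsv[...,1]>90)&(P[...,0]>.4)&(P[...,0]<.75)&(P[...,1]>-.2)&(P[...,1]<.15)
    q=P[m]; r=cv2.minAreaRect((q[:,:2]*1000).astype(np.float32)); print(n,len(q),r,toS(np.array(r[0])/1000))
s=cv2.resize(o['side']['color'][150:330,240:480],None,fx=3.2,fy=3.2,interpolation=cv2.INTER_CUBIC)
cv2.imwrite('pics/f_crop.png',s)
E
```

```text
clock: 11.25
position: [0.5358, -0.0148, 0.1251]
ee_rot: [0.66, 0.251, 0.662, -0.25]
contact_force: [-0.2, -0.6, -0.1]
width: 0.0801
clock: 11.88
position: [0.5369, -0.0173, 0.1249]
ee_rot: [0.537, 0.46, 0.538, -0.46]
contact_force: [-0.6, -0.4, 0.5]
width: 0.0799
shift cm [11.19  0.15  0.11] rot [-0.  -0.1  0.1] | pos [ 0.5369 -0.0173  0.1249] S [-156.4  -74. ] F [-0.6 -0.4  0.5] t 11.88 w 0.08 q [-0.16  0.3   1.75  0.    1.09  1.25]
side 1386 ((635.3321533203125, -4.1559295654296875), (107.52598571777344, 152.9584197998047), 8.678415298461914) [-57.14983618 -76.23210106]
top 34 ((609.3875122070312, -7.356422424316406), (21.22654151916504, 150.8779754638672), 26.101409912109375) [-83.27724982 -75.38015411]
```

View pics/f_crop.png

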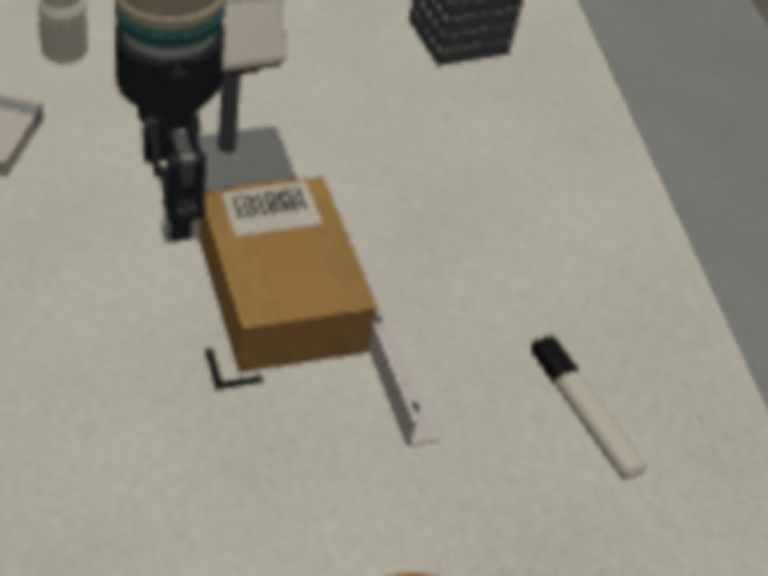

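```bash
python3 -m crank '[[4,0,0.1,0,0,0,8],[8,0,0.1,0,0,0,8],[10,0,0.1,0,0,0,8],[11,0,0.1,0,0,0,8],[11,0,0.1,0,0,0,8]]';  python3 -m crank '[[0,1,0,0,0,0,8],[0,1.8,0,0,0,0,8],[0,2.4,0,0,0,0,8],[0,2.8,0,0,0,0,8],[0,2.8,0,0,0,0,8]]'; python3 -m crank '[[0,0.3,0,0,0,0,8],[0,0.5,0,0,0,0,8],[0,0.5,0,0,0,0,8]]'
python3 - <<'E'
from h import *
plan(S(-122,-75),.013,98.9)
E
```

```text
clock: 12.6
position: [0.5373, -0.0185, 0.015]
ee_rot: [0.537, 0.46, 0.537, -0.46]
contact_force: [-1.2, 0.0, 1.2]
width: 0.0801
clock: 13.22
position: [0.5654, -0.0142, 0.0153]
ee_rot: [0.537, 0.46, 0.537, -0.46]
contact_force: [-0.3, 0.3, -0.1]
width: 0.08
clock: 13.6
position: [0.5699, -0.0135, 0.0152]
ee_rot: [0.537, 0.46, 0.537, -0.46]
contact_force: [0.3, -0.8, -0.2]
width: 0.0804
shift cm [ 0.22  0.13 -0.03] rot [-0.1 -0.   0. ] | pos [ 0.5699 -0.0135  0.0152] S [-123.3  -75.3] F [ 0.3 -0.8 -0.2] t 13.6 w 0.08 q [-0.15  0.47  1.81  0.    0.87  1.27]
```

```bash
for i in 1 ; do python3 -m crank '[[0,0.2,0,0,0,0,8],[0,0.3,0,0,0,0,8],[0,0.3,0,0,0,0,8]]'; python3 -m crank '[[0,0.2,0,0,0,0,8],[0,0.2,0,0,0,0,8]]';python3 -m crank '[[0,0.2,0,0,0,0,8],[0,0.2,0,0,0,0,8]]'; done
python3 - <<'E'
from h import *
plan(S(-122,-75),.013,98.9)
E
```

```text
clock: 13.98
position: [0.5698, -0.0134, 0.0152]
ee_rot: [0.536, 0.458, 0.539, -0.462]
contact_force: [-6.9, -2.8, 4.9]
width: 0.08
clock: 14.22
position: [0.5697, -0.0134, 0.0151]
ee_rot: [0.535, 0.457, 0.54, -0.462]
contact_force: [-10.0, -4.8, 9.3]
width: 0.0797
clock: 14.48
position: [0.5696, -0.0134, 0.0151]
ee_rot: [0.534, 0.456, 0.541, -0.463]
contact_force: [-14.3, -5.7, 11.9]
width: 0.08
shift cm [ 0.21  0.16 -0.02] rot [ 0.  -0.   0.8] | pos [ 0.5696 -0.0134  0.0151] S [-123.5  -75.2] F [-14.3  -5.7  11.9] t 14.47 w 0.08 q [-0.14  0.47  1.8  -0.    0.89  1.27]
```

```bash
python3 -m crank '[[0,-1,0,0,0,0,8],[0,-3,0,0,0,0,8],[-4,-5,0,0,0,0,8],[-9,-8,0,0,0,0,8],[-13,-11,0,0,0,0,8]]'
python3 - <<'E'
from h import *
plan(np.array([.45,-.333]),.15,90)
o=grab('g')
for n in o:
    P=cloud(o[n]);hsv=cv2.cvtColor(o[n]['color'],cv2.COLOR_BGR2HSV)
    m=(abs(P[...,2]-.06)<.006)&(hsv[...,1]>90)&(P[...,0]>.5)&(P[...,0]<.75)&(P[...,1]>-.2)&(P[...,1]<.15)
    q=P[m]; r=cv2.minAreaRect((q[:,:2]*1000).astype(np.float32)); print(n,len(q),r,toS(np.array(r[0])/1000))
s=cv2.resize(o['side']['color'][180:300,270:400],None,fx=5,fy=5,interpolation=cv2.INTER_CUBIC)
cv2.imwrite('pics/g_crop.png',s)
s=cv2.resize(o['top']['color'][140:240,195:335],None,fx=5,fy=5,interpolation=cv2.INTER_CUBIC)
cv2.imwrite('pics/g_crop2.png',s)
E
```

```text
clock: 15.1
position: [0.4685, -0.0293, 0.1471]
ee_rot: [0.538, 0.461, 0.536, -0.46]
contact_force: [0.8, -0.2, 0.0]
width: 0.0799
shift cm [-0.3  -6.45 29.74] rot [ 8.8  0.  -0.2] | pos [ 0.4685 -0.0293  0.1471] S [-225.8  -75.2] F [ 0.8 -0.2  0. ] t 15.1 w 0.08 q [-0.21  0.18  1.86  0.    1.1   1.21]
side 1398 ((635.233642578125, -4.7211151123046875), (107.71529388427734, 152.41253662109375), 9.020784378051758) [-57.33460092 -76.77524106]
top 568 ((647.4215698242188, -0.8174667358398438), (83.35015869140625, 148.2874298095703), 6.374276638031006) [-44.689483   -74.80419207]
```

View pics/g_crop.png

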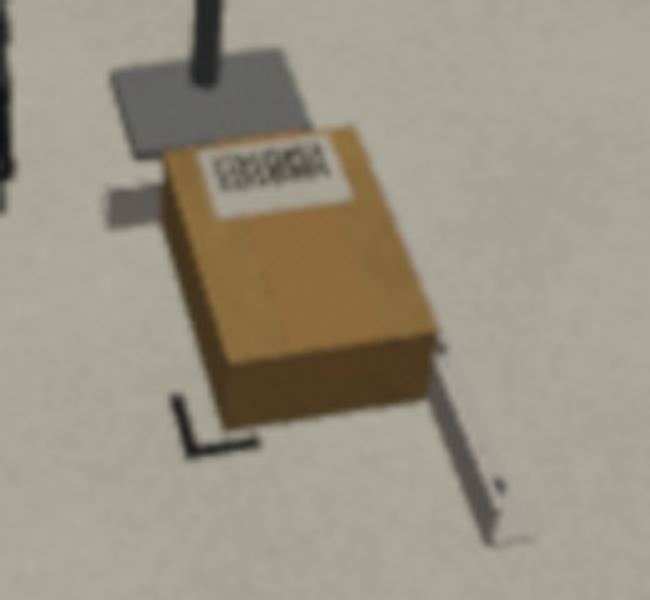

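View pics/g_crop2.png

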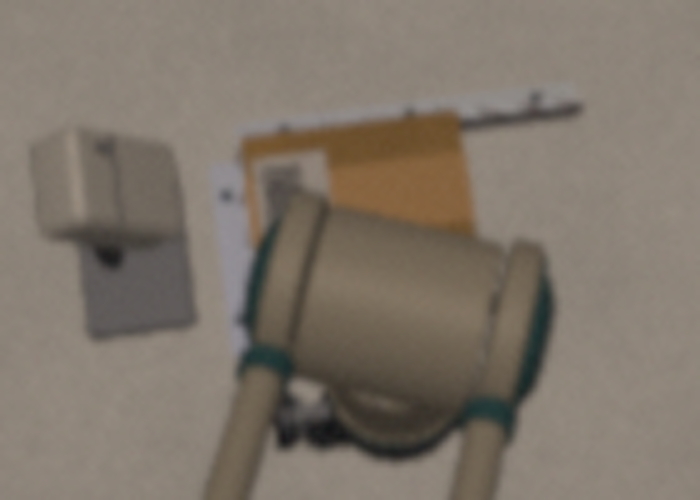

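```bash
python3 -m crank '[[-0.5,-1.2,5,3,0,0,0],[-0.5,-2.4,10,6,0,0,0],[-0.5,-3.6,15,8.8,0,0,0],[-0.5,-4.8,20,8.8,0,0,0],[-0.5,-6,25,8.8,0,0,0]]'
python3 - <<'E'
from h import *
o=load('a')
L=[]
for n,(u,v) in(('top',(364,238)),('side',(255,353))):
    im=o[n]; g=cv2.cvtColor(im['color'],cv2.COLOR_BGR2GRAY)
    m=np.zeros_like(g); m[v-13:v+13,u-13:u+13]=(g[v-13:v+13,u-13:u+13]<55)
    k,l,st,c=cv2.connectedComponentsWithStats(m); i=l[v,u]; print(n,i,st[i],c[i])
    print(onplane(im,c[i],.060)); L.append(ray(im,c[i]))
A=[];b=[]
for e,d in L:
    d=d[0]/np.linalg.norm(d[0]); M=np.eye(3)-np.outer(d,d); A.append(M); b.append(M@e)
print(np.linalg.lstsq(np.vstack(A),np.hstack(b),rcond=None)[0])
plan(np.array([.45,-.333]),.09,90)
E
```

```text
clock: 15.82
position: [0.4475, -0.2873, 0.1493]
ee_rot: [0.5, 0.501, 0.5, -0.5]
contact_force: [-0.2, -0.1, 0.2]
width: 0.0004
top 2 [360 232  10  10  75] [364.65333333 236.64      ]
[[ 0.44830306 -0.33017132  0.06      ]]
side 1 [247 343  17  19 241] [254.63070539 352.10373444]
[[ 0.44945867 -0.33567387  0.06      ]]
[ 0.44909643 -0.33205514  0.05211405]
shift cm [5.93 0.24 4.58] rot [-0.1 -0.  -0.1] | pos [ 0.4475 -0.2873  0.1493] S [-286.5 -326.9] F [-0.2 -0.1  0.2] t 15.82 w 0.0 q [-0.7   0.27  1.73  0.    1.14  0.87]
```

```bash
python3 -m crank '[[0,0.2,3,0,0,0,0],[2,0.2,4.6,0,0,0,0],[5,0.2,4.6,0,0,0,0],[6.5,0.2,4.6,0,0,0,0],[6.5,0.2,4.6,0,0,0,0]]'
python3 - <<'E'
from h import *
plan(np.array([.449,-.333]),.056,90)
o=grab('i')
s=cv2.resize(o['side']['color'][290:410,190:350],None,fx=4.5,fy=4.5,interpolation=cv2.INTER_CUBIC)
cv2.imwrite('pics/i_crop.png',s)
s=cv2.resize(o['top']['color'][140:260,200:400],None,fx=4,fy=4,interpolation=cv2.INTER_CUBIC)
cv2.imwrite('pics/i_crop2.png',s)
for n in o:
    P=cloud(o[n]);hsv=cv2.cvtColor(o[n]['color'],cv2.COLOR_BGR2HSV)
    m=(abs(P[...,2]-.06)<.006)&(hsv[...,1]>70)&(P[...,0]>.5)&(P[...,0]<.75)&(P[...,1]>-.2)&(P[...,1]<.15)
    q=P[m]; r=cv2.minAreaRect((q[:,:2]*1000).astype(np.float32)); print(n,len(q),r,toS(np.array(r[0])/1000))
E
```

```text
clock: 16.45
position: [0.4486, -0.3306, 0.0837]
ee_rot: [0.499, 0.5, 0.501, -0.5]
contact_force: [-1.0, -0.2, 0.1]
width: 0.0001
shift cm [2.77 0.04 0.24] rot [-0.  -0.1  0.1] | pos [ 0.4486 -0.3306  0.0837] S [-292.1 -369.9] F [-1.  -0.2  0.1] t 16.45 w 0.0 q [-0.76  0.37  1.76  0.    1.01  0.81]
side 1445 ((635.4325561523438, -3.9008865356445312), (108.731689453125, 154.7864990234375), 9.338286399841309) [-57.01118441 -75.99566215]
top 1026 ((634.7203979492188, -2.0817413330078125), (109.1485366821289, 150.85238647460938), 8.707280158996582) [-57.43332747 -74.08824142]
```

View pics/i_crop.png

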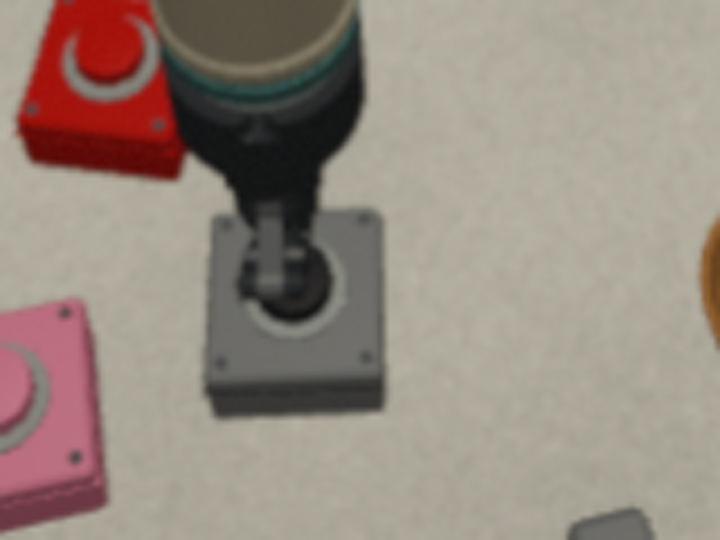

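View pics/i_crop2.png

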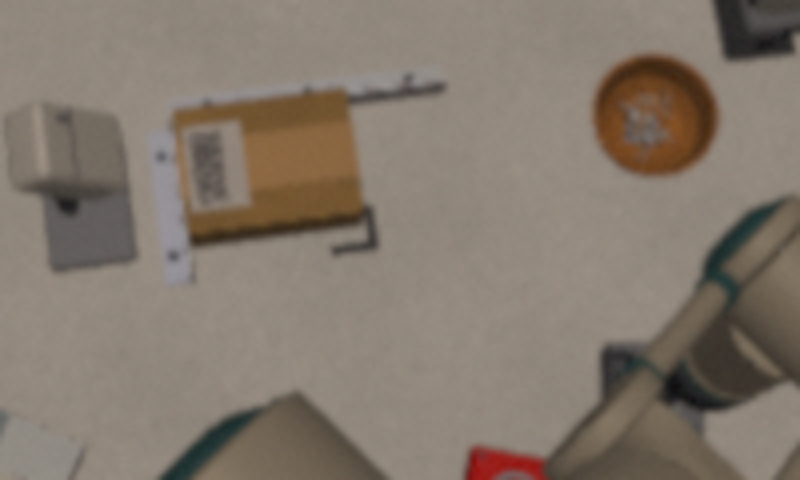

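Run:
```python
from h import *
o=load('i');im=o['side']
for p in([.4486,-.3306,.0837],[.4486,-.3306,.10],[.449,-.333,.062]):
    u=proj(im,p)[0]; print(u,(u-[190,290])*4.5)
P=cloud(im); q=P[345:362,240:264].reshape(-1,3); q=q[(q[:,2]>.078)&(q[:,2]<.10)]; print(len(q),q.min(0),q.max(0),np.median(q,0))
s=cv2.resize(im['color'][335:375,230:280],None,fx=14,fy=14,interpolation=cv2.INTER_CUBIC);cv2.imwrite('pics/i3.png',s)
```

```text
[253.55534673 344.33670931] [285.99906028 244.5151919 ]
[253.04915418 340.53645765] [283.72119381 227.4140594 ]
[254.37572514 350.3744155 ] [289.69076314 271.68486974]Traceback (most recent call last):
  File "<stdin>", line 5, in <module>
    return umr_minimum(a, axis, None, out, keepdims, initial, where)
ValueError: zero-size array to reduction operation minimum which has no identity
```

Run:
```python
from h import *
o=load('i');im=o['side']
s=cv2.resize(im['color'][325:375,225:290],None,fx=11,fy=11,interpolation=cv2.INTER_CUBIC);s=cv2.convertScaleAbs(s,alpha=1.8,beta=15);cv2.imwrite('pics/i3.png',s)
P=cloud(im)
for v in range(336,362,2): print(v,[tuple((P[v,u]*1000).round().astype(int)) for u in range(244,266,4)])
```

```text
336 [(np.int64(440), np.int64(-369), np.int64(196)), (np.int64(447), np.int64(-368), np.int64(195)), (np.int64(454), np.int64(-368), np.int64(194)), (np.int64(460), np.int64(-368), np.int64(194)), (np.int64(465), np.int64(-347), np.int64(152)), (np.int64(465), np.int64(-270), np.int64(-4))]
338 [(np.int64(440), np.int64(-371), np.int64(193)), (np.int64(447), np.int64(-370), np.int64(191)), (np.int64(453), np.int64(-369), np.int64(190)), (np.int64(460), np.int64(-369), np.int64(189)), (np.int64(459), np.int64(-299), np.int64(45)), (np.int64(467), np.int64(-299), np.int64(45))]
340 [(np.int64(425), np.int64(-302), np.int64(44)), (np.int64(446), np.int64(-371), np.int64(187)), (np.int64(453), np.int64(-372), np.int64(188)), (np.int64(457), np.int64(-347), np.int64(135)), (np.int64(459), np.int64(-304), np.int64(47)), (np.int64(467), np.int64(-303), np.int64(44))]
342 [(np.int64(426), np.int64(-306), np.int64(43)), (np.int64(446), np.int64(-374), np.int64(186)), (np.int64(453), np.int64(-375), np.int64(187)), (np.int64(457), np.int64(-351), np.int64(135)), (np.int64(459), np.int64(-308),
[... 2133 characters left out ...]
 np.int64(49))]
358 [(np.int64(427), np.int64(-341), np.int64(45)), (np.int64(436), np.int64(-345), np.int64(54)), (np.int64(445), np.int64(-348), np.int64(62)), (np.int64(453), np.int64(-349), np.int64(62)), (np.int64(460), np.int64(-347), np.int64(57)), (np.int64(468), np.int64(-343), np.int64(49))]
360 [(np.int64(427), np.int64(-345), np.int64(45)), (np.int64(436), np.int64(-347), np.int64(50)), (np.int64(444), np.int64(-350), np.int64(56)), (np.int64(452), np.int64(-350), np.int64(57)), (np.int64(-9223372036854775808), np.int64(-9223372036854775808), np.int64(-9223372036854775808)), (np.int64(468), np.int64(-348), np.int64(49))]<stdin>:5: RuntimeWarning: invalid value encountered in cast
```

View pics/i3.png

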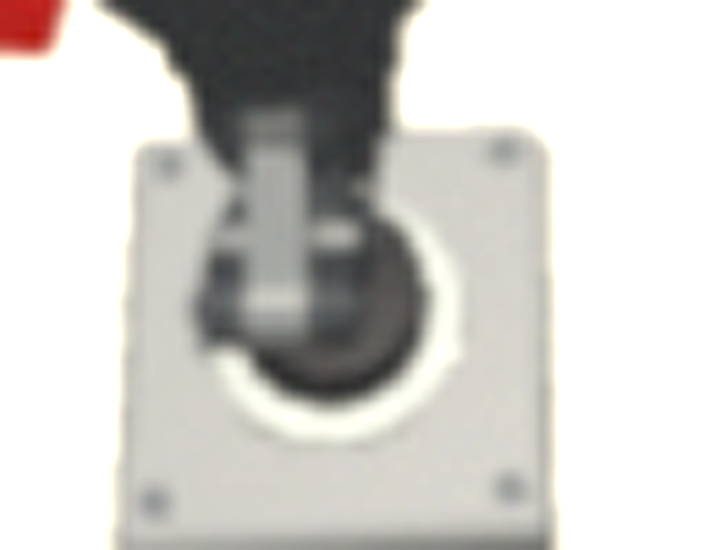

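```bash
python3 -m crank '[[1,0,0.3,0,0,0,0],[1.9,0,0.3,0,0,0,0],[2.2,0,0.3,0,0,0,0],[2.2,0,0.3,0,0,0,0]]' 40; python3 -m crank '[[0.2,0,0,0,0,0,0],[0.4,0,0,0,0,0,0],[0.5,0,0,0,0,0,0],[0.5,0,0,0,0,0,0]]'; python3 -m crank '[[0.2,0,0,0,0,0,0],[0.2,0,0,0,0,0,0]]'
```

```text
clock: 17.05
position: [0.4488, -0.3342, 0.0629]
ee_rot: [0.5, 0.5, 0.5, -0.5]
contact_force: [-0.2, -0.4, -0.1]
width: 0.0003
clock: 17.55
position: [0.4493, -0.3346, 0.0586]
ee_rot: [0.5, 0.5, 0.5, -0.5]
contact_force: [-0.4, 0.6, 3.4]
width: -0.0004
clock: 17.8
position: [0.4492, -0.3346, 0.0564]
ee_rot: [0.5, 0.5, 0.5, -0.5]
contact_force: [0.1, 0.2, 4.3]
width: -0.0
```

```bash
python3 -m crank '[[0.2,0,0,0,0,0,0],[0.2,0,0,0,0,0,0]]'; python3 -m crank '[[0.2,0,0,0,0,0,0],[0.2,0,0,0,0,0,0],[0.2,0,0,0,0,0,0]]'
```

```text
clock: 18.05
position: [0.4493, -0.3347, 0.0559]
ee_rot: [0.5, 0.5, 0.499, -0.5]
contact_force: [-1.9, 1.9, 13.1]
width: -0.0006
clock: 18.42
position: [0.4494, -0.3347, 0.0557]
ee_rot: [0.501, 0.5, 0.499, -0.5]
contact_force: [-4.3, 4.2, 25.0]
width: 0.0
```

Fully down: it bottomed at z 0.056 and the force rose to 25 N. Releasing and checking.

```bash
python3 -m crank '[[-0.5,0,0,0,0,0,0],[-1.2,0,0,0,0,0,0],[-3,0,0,0,0,0,0],[-7,0,0,0,0,0,0],[-12,0,0,0,0,0,0]]'; python3 -m crank '[[-4,0,0,0,0,0,0],[-4,5,0,0,0,0,0],[-4,10,0,0,0,0,0],[-4,10,0,0,0,0,0]]'
python3 - <<'E'
from h import *
plan(np.array([.449,-.333]),.2,90)
o=grab('j');a=load('a')
for n in o:
    P=cloud(o[n]);hsv=cv2.cvtColor(o[n]['color'],cv2.COLOR_BGR2HSV)
    m=(abs(P[...,2]-.06)<.006)&(hsv[...,1]>70)&(P[...,0]>.5)&(P[...,0]<.75)&(P[...,1]>-.2)&(P[...,1]<.15)
    q=P[m]; r=cv2.minAreaRect((q[:,:2]*1000).astype(np.float32)); print(n,len(q),r,toS(np.array(r[0])/1000),'label/top z',np.percentile(q[:,2],[5,95]))
    m=(abs(P[...,0]-.449)<.012)&(abs(P[...,1]+.333)<.012); print('button z',np.nanmedian(P[m][:,2]))
s=cv2.resize(o['side']['color'][180:300,270:400],None,fx=5,fy=5,interpolation=cv2.INTER_CUBIC)
cv2.imwrite('pics/j_crop.png',s)
E
```

```text
clock: 19.05
position: [0.4479, -0.3334, 0.1716]
ee_rot: [0.498, 0.5, 0.502, -0.5]
contact_force: [-0.1, -0.9, 0.0]
width: 0.0005
clock: 19.55
position: [0.5516, -0.334, 0.2105]
ee_rot: [0.5, 0.5, 0.501, -0.499]
contact_force: [-0.5, -0.4, 0.1]
width: 0.0
shift cm [  1.06 -10.25  -0.11] rot [ 0.1 -0.1  0. ] | pos [ 0.5516 -0.334   0.2105] S [-190.9 -389.1] F [-0.5 -0.4  0.1] t 19.55 w 0.0 q [-0.65  0.39  1.38  0.    1.37  0.92]
side 308 ((687.9144897460938, -23.41986846923828), (115.88941192626953, 39.95767593383789), 79.613037109375) [  -8.18092957 -103.39913314] label/top z [0.05768    0.06285959]
button z 0.5928502910648062
top 1008 ((634.2454833984375, -2.0017318725585938), (109.46366119384766, 149.95977783203125), 9.434572219848633) [-57.8901457  -73.93572108] label/top z [0.05696947 0.06513723]
button z 0.6000270780465202
```

View pics/j_crop.png

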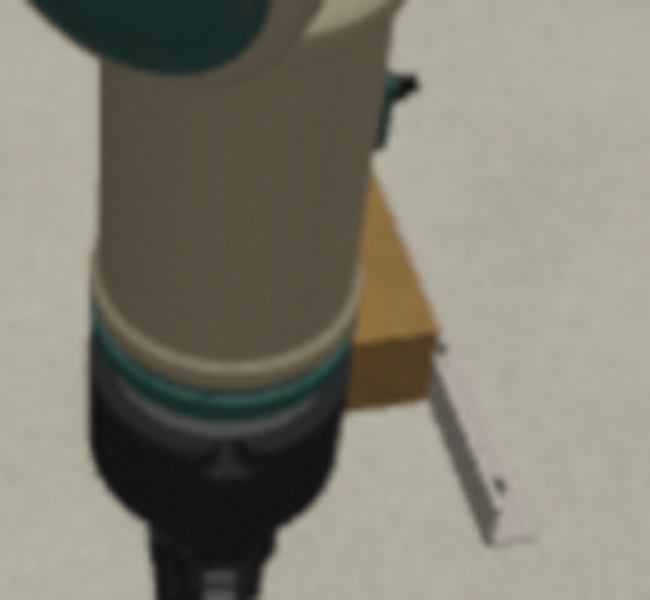

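View pics/j_side.png

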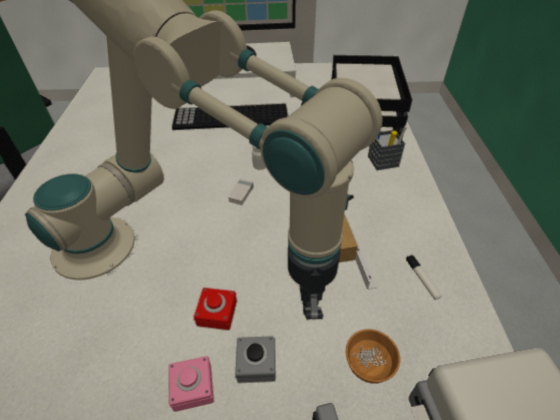

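View pics/j_top.png

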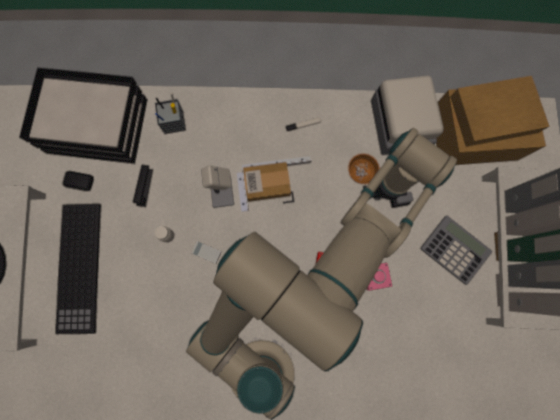

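```bash
python3 -m crank '[[-2,-4,0,0,0,0,0],[-4,-9,0,0,0,0,0],[-5,-14,0,0,0,0,0],[-5,-18,0,0,0,0,0],[-5,-18,0,0,0,0,0]]'
python3 - <<'E'
from h import *
o=grab('k')
im=o['side']; P=cloud(im);hsv=cv2.cvtColor(im['color'],cv2.COLOR_BGR2HSV)
m=(abs(P[...,2]-.06)<.006)&(hsv[...,1]>70)&(P[...,0]>.5)&(P[...,0]<.75)&(P[...,1]>-.2)&(P[...,1]<.15)
q=P[m]; r=cv2.minAreaRect((q[:,:2]*1000).astype(np.float32)); print(len(q),r,toS(np.array(r[0])/1000))
m=(abs(P[...,0]-.449)<.012)&(abs(P[...,1]+.333)<.012)&(P[...,2]<.1); print('button z',np.nanmedian(P[m][:,2]))
a=load('a')['side']['color']; d=cv2.absdiff(a,im['color']).max(2)
cv2.imwrite('pics/k_diff.png',cv2.threshold(d,35,255,0)[1])
s=cv2.resize(im['color'][180:300,270:400],None,fx=5,fy=5,interpolation=cv2.INTER_CUBIC)
cv2.imwrite('pics/k_crop.png',s)
E
```

```text
clock: 20.27
position: [0.3651, -0.3334, 0.2626]
ee_rot: [-0.498, -0.501, -0.499, 0.501]
contact_force: [0.6, 0.9, 0.6]
width: 0.0001
1446 ((635.492919921875, -4.172271728515625), (108.79098510742188, 152.84498596191406), 9.01758098602295) [-56.99353353 -76.27311873]
button z 0.061033344613970864
```

View pics/k_crop.png

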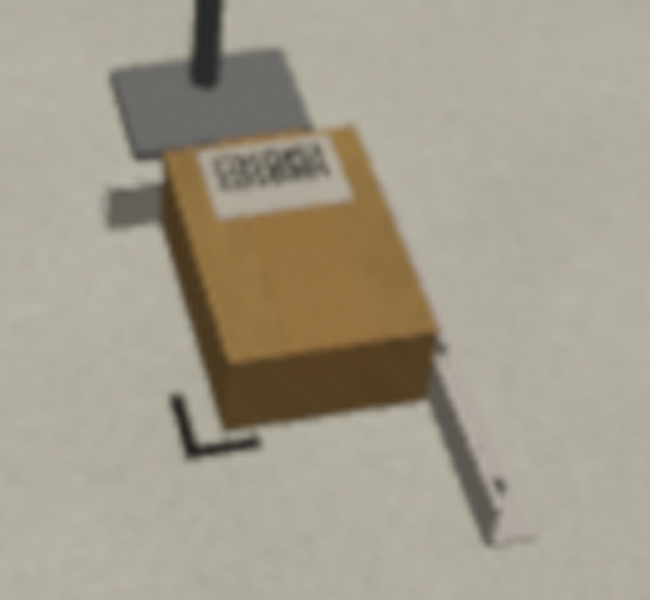

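View pics/k_diff.png

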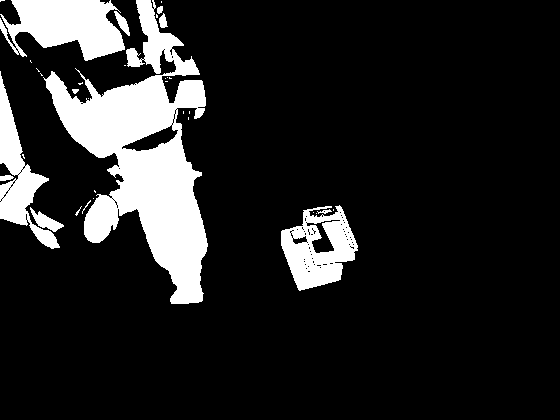

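Run:
```python
from h import *
im=load('k')['side']
for n,p in(('carton corner',(225,428)),('carton far bottom',(430,398)),('tape',(191,452))):
    print(n,toS(onplane(im,[p[0]/5+270-.4,p[1]/5+180-.4],0)[0]))
from rig import manip
manip.sign_off()
```

```text
carton corner [-108.86631761 -147.21059486]
carton far bottom [   1.22882335 -148.43791766]
tape [-129.58868501 -158.63336768]
the job is handed in; nothing more can be done
```

The carton is seated in the corner of the stops, the button has been pressed once and come back up, and the job is handed in at about 20 s.

**What I did:** I pushed the carton along the desk with two spread fingertips. First I pushed it towards the back stop, then along it until the labelled end met the side stop. There it stopped solid and the push force rose from about 6 N to about 20 N. A last push towards the back stop also stopped solid, at about 15 N. I then pressed the grey box's black button with the closed fingers until it bottomed at z = 0.056 m with 25 N, released it and backed the arm away.

**Last checks:**
- **Carton:** it lies at 9.0° against the station's 8.9°, with its top at about 60 mm. The camera measurements put its sides and corners within about 3 mm of the ideal place. That is close to the calibration error, so the evidence for flush contact is the solid stops rather than the pictures.
- **Button:** its top reads 61 mm above the desk, so it is released.
- **Everything else:** comparing the side view before and after, only the carton and the arm had moved.
- **Disagreements:**
  - The two cameras' views of the button differed by about 5 mm. I used the midpoint, and the press reached full travel.
  - The tape corner measured about 21 mm and 11 mm outside the carton's corner. I took it as an offset marker and relied on the stops.

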